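Tare the mixing beaker on the studio dial scale

TASK

Stand the empty steel beaker upright on the middle of the scale's pan, setting it down gently, and let go of it: the dial disc turns with the weight. Then tare the scale: turn the black zero knob until the pointer rests on the disc's red zero mark, and let go. Leave the jar, the tub and the two modelling tools beside the scale where they lie.

Things in the scene. Friction and masses are not known exactly. Their poses are not given: they have to be found in the camera images.
- beaker_center (a point): Centre (half-way up, on the axis) of the empty open steel beaker: round, straight-sided, 58 mm outside diameter (60 mm at the rim), 90 mm tall, 3 mm wall, 0.22 to 0.41 kg, standing upright on the table. Its underside is 45 mm below this point. z is its axis, pointing to its mouth.
- pan_center (a point): Centre of the top face of the scale's flat steel pan, 180 mm (along the scale's x) by 170 mm (along its y). Empty, its face is 86 mm above the table; it does not tilt. The axes are the scale's: z up, +x the way the inclined dial faces. In these axes the zero knob lies at (-75, +195) mm and the dial's centre at (+52, +195) mm from the pan's centre.
- pan (a joint): How far the pan has sunk on its spring, in m: 0 empty, 0.010 per kg (about 1 N per mm), stop at 0.020. Setting the beaker down gently sinks it 2 to 4 mm; pushing or dropping it below 12 mm overloads the spring.
- knob_grip (a point): Zero knob: on its axis, half-way up, 125 mm above the table. A fluted black round knob, 46 mm in diameter, spanning 108 to 142 mm above the table, with a vertical axis, on the flat deck (100 mm above the table, 95 mm deep) of the scale's housing. It can be gripped from above across any diameter. The pan's edge is 110 mm to its side. The axes turn with the knob.
- zero_knob (a joint): Angle of the zero knob in rad, growing counter-clockwise seen from above, limits -1.5 to 4.5; it stays where it is left (friction 0.05 N m). Each rad moves the pointer half a rad in the same sense (knob counter-clockwise: pointer counter-clockwise, facing the dial). With the beaker on, it must be turned counter-clockwise by 0.9 to 3.3 rad in all.
- pointer_tip (a point): Tip of the black pointer, 62 mm from the dial's centre; it lies over the dial disc, under clear flat glass, and is moved by the zero knob alone. The dial (147 mm across, white, black ticks) slopes 25 degrees down away from the knob. At the start the tip is up to 0.35 rad either side of the dial's upper edge; with the beaker on the pan the zero mark is always counter-clockwise of it.
- zero_mark (a point): The point on the dial disc's red zero mark (7 mm wide) where the pointer's tip must come to rest: 62 mm from the dial's centre. The disc turns with the weight on the pan: counter-clockwise (facing the dial), one turn per 2 kg, so 0.7 to 1.3 rad for the beaker. With the pan empty the mark is at the upper edge of the dial, nearest the knob.
- dial_center (a point): Centre of the dial, on the common axis of pointer and disc, level with the pointer (as are the other two dial points).
- jar_center (a point): Centre of an amber jar with a black lid, 68 mm in diameter, 95 mm tall; bystander, to be left alone.
- tub_center (a point): Centre of an open blue plastic tub, 74 mm at the rim, 85 mm tall; bystander, to be left alone.
- boxwood_tool_mid (a point): Middle of a boxwood modelling tool, 180 mm long, 10 mm high, lying along its x on the robot's side of the scale; bystander.
- loop_tool_mid (a point): Middle of the handle of a wire loop tool, 175 mm long, 12 mm high, lying along its x on the table beside the scale's dial side; bystander.

How it is judged:
On the way, in this order (a step that is already met when the one before it is completed fails the run):
1. the beaker stands upright on the middle of the pan, let go (horizontal distance between beaker_center and pan_center below 0.045 m and z of beaker_center in the frame of pan_center below 0.049 m and angle between beaker_center's own z axis and vertical below 0.08 rad and contact force between the fingers and anything else below 0.1 N), for 0.3 s.
2. the pointer's tip is on the zero mark (distance between pointer_tip and zero_mark below 0.005 m), for 0.3 s.
At the end, for the whole second after the job is handed in: The beaker stands upright (within 0.08 rad) on the pan, its axis within 45 mm of the pan's centre, let go, and the pointer's tip is at rest within 5 mm of the disc's red zero mark (horizontal distance between beaker_center and pan_center below 0.045 m and z of beaker_center in the frame of pan_center below 0.049 m and angle between beaker_center's own z axis and vertical below 0.08 rad and distance between pointer_tip and zero_mark below 0.005 m and velocity of joint zero_knob between -0.02 and 0.02 rad/s); the robot touches nothing.
It fails at once if the pan is pushed or struck down more than 12 mm (value of joint pan above 0.012 m).
It fails at once if the jar, the tub or a modelling tool is moved more than 30 mm (distance of any of jar_center, tub_center, boxwood_tool_mid, loop_tool_mid from where it was at the start of the episode above 0.03 m).
It also fails if it takes over 64 s, if anything falls off the work surface, if the arm or the gripper's body presses on something with over 40 N, if the wrist force passes 120 N, or if a joint passes its speed limit or range.

ROBOT

A 6-joint arm with a two-finger parallel gripper is mounted at the origin on the work surface. World frame = base frame: x ahead of the robot, y to its left, z up, the work surface at z = 0. Lengths are in m, angles in rad, forces in N, time in s.
With the tool pointing down it reaches from about 0.35 to 0.975 m from the base axis. Payload 4.9 kg.
Tool frame: the origin (TCP) lies at the very end of the fingers, on their centre line; the grasp point (between the pads) lies 19 mm behind it (pinch_z is the distance from the TCP to the grasp point, in m); z points along the fingers, y is the line along which they close (so a half turn about z gives the same grasp; the last joint's range is limited). The gripper opens to 85 mm and grips with 20 to 120 N. Pads are 22 mm wide; open, the fingers measure 114 mm over their backs; the gripper's body (76 mm by 85 mm) begins 54 mm behind the grasp point. The pads swing forward as they close: fully open they stand 13 mm farther back than shut.
Start: joints at [1.157, 0.053, 1.613, -0, 1.476, -0.119], TCP at [0.182, 0.598, 0.231] pointing down, gripper open.
Joint ranges: [-3.01, 3.01], [-1.01, 2.22], [0.06, 2.58], [-1.02, 4.17], [0.09, 2.62], [-3.14, 3.14]. Speed limits (rad/s): [2.57, 2.57, 3.14, 3.14, 3.14, 3.14].

INTERFACE

Orientations are given as a unit quaternion [w, x, y, z].
In Python, from plant import * gives the robot as it stands. The module is installed in compiled form; this text tells all that it offers.
- The arm moves only by the tool play_rows, never from a script. Its arguments are lists of equal length, an entry for each row: "linear": the shift along the world's x, y, z in m, a list of three; "turn": the turn about the world's z in degrees. A call has 1 to 8 rows; each row shifts and turns the commanded pose from where the row before left it; what a row does not reach is not made up. A row lasts 1/8 s, in which the tool goes at most 62.5 mm and 10.7 degrees, less where a joint would pass 70% of its speed; a pose out of reach is approached as far as the arm can. A call is refused whole if a number of a shift passes 0.0625 or a number of a turn 10.7, either way. A call with a gripper value outside its range is refused whole. "hand" is the finger opening in m, from 0 to 0.0854, set as the call begins (left out, the last holds). The fingers move at their own pace and stop on an object; the grip force is fixed at half the most. Time passes only in rows, so rows that do not move let the fingers close. It gives the time, the measured TCP pose, the force, the opening and the grip force at its end, in the units of the state.
- state(): the state, without advancing time (a new reading comes with each control period).
- grab_frame(name): name is "scene" or "top" or "wrist"; returns the picture (420x560x3 uint8, red, green, blue); there is no depth.
- camera_info(name): a dict with "camera_matrix" (3x3 intrinsics, pixels), "origin" and "attitude" of the camera in the world; the wrist camera has in their place "mount" (4x4, takes a point from camera to tool coordinates, whose origin is the TCP and whose axes are the flange's). Camera axes: x right, y down, z forward; pixel columns grow to the right and rows downward; lengths in m; the calibration is good to about 2 mm. The wrist camera is an equidistant fisheye: a pixel r from the principal point sees the ray r / f radians off the axis. A picture is of the moment at which its call begins: read the wrist's pose just before it. camera_info takes no time and is no camera call.
- job_done(): hands the job in; it is judged then, once.
Trained networks look in the newest picture that a camera, given by its name, has taken for a name from the list of things; names that differ only in an ending like _2 or _b are one class to them, and where a whole thing is asked for, a point or a joint stands for the part that bears it (a point fixed in the world has none). Each returns a list of dicts, best first, with "p" (0 to 1); they miss things now and then, are a little off and sometimes report something else, mostly with a low value. They report only what shows in the picture. A call takes as long as a camera call.
- trace(camera, thing): "region" (420x560 bool, what is visible of it) and "location" ([column, row] in pixels, amid what is visible of it).
The state is a dict: "time": time; "joint_pos": joint angles; "joint_vel": joint speeds; "joint_efforts": joint torques, N m; "tool_pos": TCP position; "tool_rot": TCP orientation; "contact_force": force on the tool from outside, world axes, zero at the start; "ft_torque": the same for the moment, N m; "gripper_width": opening from 0.0 (shut) to 1.0 (fully open); "grasp_force": force on a finger pad.
Only numpy, scipy, OpenCV 4.12 (cv2) and the standard library are available. Lean on these libraries where they do the work, as an engineer would, in place of code of your own. Each camera call takes 0.05 s, during which the arm holds its last target. There are 200 camera calls.

## Working session

There is one attempt and no reset: what is moved stays moved. The work goes in short steps, Python scripts to look and compute and a tool call to move; the robot and the scene stay as the last step left them, time stands still between calls to the robot, and variables do not carry over. Pictures are saved under pics/ and viewed, at most 10 in all, crops included, and the job is handed in when it is done.

Besides the shell and the picture viewer there is one more tool, called after "Emit:" as name([rows], argument=value, ...), one row to a line, values as JSON. play_rows: Moves the arm, as the interface text tells. Its arguments: {"type":"object","properties":{"linear":{"type":"array","items":{"type":"array","items":{"type":"number"}}},"turn":{"type":"array","items":{"type":"number"}},"hand":{"type":"number"}},"required":["linear","turn"]}

```bash
mkdir -p pics
cat > h.py <<'E'
from plant import *
import numpy as np, cv2
from scipy.spatial.transform import Rotation as R
def rot(a):
    a=np.array(a,float)
    return a if a.shape==(3,3) else R.from_quat(a[[1,2,3,0]]).as_matrix()
def ray(cam,px,st=None):
    c=camera_info(cam);K=np.array(c["camera_matrix"])
    if cam!="wrist":
        d=np.linalg.inv(K)@[px[0],px[1],1]
        return np.array(c["origin"]),rot(c["attitude"])@d
    v=np.array([(px[0]-K[0,2])/K[0,0],(px[1]-K[1,2])/K[1,1]]);t=np.linalg.norm(v)+1e-12
    d=np.r_[np.sin(t)*v/t,np.cos(t)]
    M=np.array(c["mount"]);Rt=rot(st["tool_rot"])
    return np.array(st["tool_pos"])+Rt@M[:3,3],Rt@M[:3,:3]@d
def at_z(cam,px,z,st=None):
    o,d=ray(cam,px,st);return o+d*(z-o[2])/d[2]
def save(cam,n):
    f=grab_frame(cam);cv2.imwrite(f"pics/{n}.png",f[:,:,::-1]);return f
E
python3 - <<'E'
from h import *
for c in("scene","top"):
    print(c,camera_info(c)); f=save(c,c)
    for t in["beaker_center","pan","zero_knob","pointer_tip","zero_mark","dial_center","jar_center","tub_center","boxwood_tool_mid","loop_tool_mid"]:
        r=trace(c,t)
        print(t,[(round(x["p"],2),np.round(x["location"]),x["region"].sum()) for x in r[:2]])
print(camera_info("wrist"));print(state())
a=np.vstack([cv2.imread("pics/scene.png"),cv2.imread("pics/top.png")])
cv2.imwrite("pics/both.png",cv2.resize(a,(400*1,600)))
E
```

```text
scene {'camera_matrix': array([[481.78182447,   0.        , 277.56844349],
       [  0.        , 481.78182447, 211.01106262],
       [  0.        ,   0.        ,   1.        ]]), 'origin': array([0.95021164, 0.56115911, 1.05981626]), 'attitude': array([-0.10466847,  0.28960364,  0.90237568, -0.30148362])}
beaker_center [(0.64, array([193., 169.]), np.int64(675)), (0.16, array([298., 286.]), np.int64(17268))]
pan [(0.7, array([243., 149.]), np.int64(708)), (0.69, array([271., 242.]), np.int64(4421))]
zero_knob [(0.97, array([354., 274.]), np.int64(461))]
pointer_tip [(0.47, array([307., 318.]), np.int64(84))]
zero_mark [(0.97, array([309., 318.]), np.int64(3290))]
dial_center [(0.84, array([298., 288.]), np.int64(17223)), (0.53, array([310., 315.]), np.int64(3222))]
jar_center [(0.9, array([193., 135.]), np.int64(721))]
tub_center [(0.82, array([246., 148.]), np.int64(765))]
boxwood_tool_mid [(0.67, array([241., 147.]), np.int64(735)), (0.51, array([346., 232.]), np.int64(173))]
loop_tool_mid [(0.23, array([194., 166.]), np.int64(713))]
top {'camera_matrix': array([[432.32932691,   0.
[... 1455 characters left out ...]
joint_pos': array([ 1.15702128e+00,  5.26841114e-02,  1.61292992e+00,  1.25604041e-05,
        1.47603128e+00, -1.18973948e-01]), 'joint_vel': array([-0.0010123 ,  0.00157362,  0.00023502,  0.00068158,  0.00084694,
        0.00067598]), 'joint_efforts': array([ 2.66598477e-07, -3.93688488e+01, -3.70468318e+01, -9.23371681e-05,
        5.43208989e-04, -6.66784302e-06]), 'tool_pos': array([0.181558  , 0.59800665, 0.23129554]), 'tool_rot': array([-1.29617899e-05,  1.46867957e-01,  9.89156106e-01, -2.37530243e-05]), 'contact_force': array([-0.2460759 , -0.65094166,  0.23910259]), 'ft_torque': array([-0.05112196,  0.00371558,  0.01656988]), 'grasp_force': 0.0, 'gripper_width': 0.9984563310357588}
```

View pics/top.png

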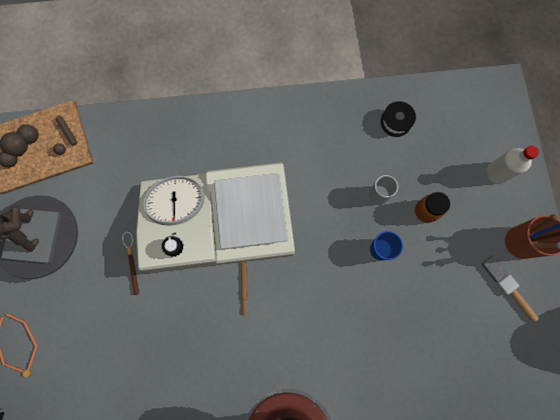

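View pics/scene.png

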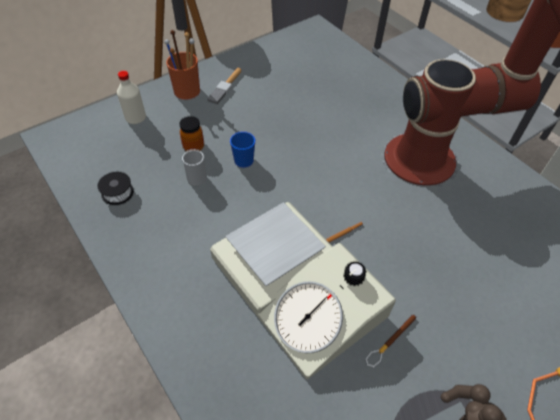

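The top view shows the beaker at (386,187), the tub at (387,245), the jar at (432,207), the pan centred at (251,211), the knob at (172,246) and the dial at (173,200). The scene view agrees: beaker (194,168), pan (275,243).

Run:
```python
from h import *
def both(n,a,b,z):
    print(n,at_z("top",a,z).round(4),at_z("scene",b,z).round(4) if b else "")
f=grab_frame("top")
r=trace("top","pan")[0]["region"].astype(np.uint8)
q=cv2.minAreaRect(cv2.findNonZero(r));pts=cv2.boxPoints(q)
w=np.array([at_z("top",p,.086) for p in pts]);print(pts.round(),w.round(3).tolist(),w.mean(0))
both("beaker rim",(387,186),(193,158),.09)
both("knob",(173,244),(354,268),.142)
both("pan",(251,211),(275,243),.086)
both("dial",(173,200),(309,318),.115)
both("tub rim",(387,243),(243,140),.085)
both("jar top",(437,203),(190,124),.095)
for t in trace("top","beaker_center")[:3]:
    ys,xs=np.nonzero(t["region"]);print(t["p"],t["location"],xs.min(),xs.max(),ys.min(),ys.max())
t=trace("scene","beaker_center")
```

```text
[[211. 181.]
 [279. 172.]
 [288. 240.]
 [219. 249.]] [[0.654, 0.132, 0.086], [0.658, -0.046, 0.086], [0.478, -0.049, 0.086], [0.474, 0.123, 0.086]] [0.5658529  0.03983505 0.086     ]
beaker rim [ 0.5911 -0.3188  0.09  ] [ 0.5902 -0.3101  0.09  ]
knob [0.4883 0.225  0.142 ] [0.4861 0.2286 0.142 ]
pan [0.5622 0.0355 0.086 ] [0.5676 0.045  0.086 ]
dial [0.6037 0.2257 0.115 ] [0.6308 0.2554 0.115 ]
tub rim [ 0.4455 -0.2968  0.085 ] [ 0.4366 -0.2942  0.085 ]
jar top [ 0.5325 -0.4364  0.095 ] [ 0.5316 -0.4285  0.095 ]
0.83 [376.1, 189.8] 368 397 175 203
```

Emit:
play_rows([
  [0.024, -0.053, 0.005],
  [0.024, -0.053, 0.005],
  [0.024, -0.053, 0.005],
  [0.024, -0.053, 0],
  [0.024, -0.053, 0],
  [0.024, -0.053, 0],
  [0.024, -0.053, 0],
  [0.024, -0.053, 0],
], turn=[0, 0, 0, 0, 0, 0, 0, 0], hand=0.0854)

```text
time: 2.3
tool_pos: [0.374, 0.1723, 0.2467]
tool_rot: [0.001, 0.147, 0.989, 0.0]
contact_force: [2.1, -0.2, 0.1]
gripper_width: 1.002
grasp_force: 0.0
```

Emit:
play_rows([
  [0.024, -0.053, 0],
  [0.024, -0.053, 0],
  [0.024, -0.053, 0],
  [0.024, -0.053, 0],
  [0.024, -0.053, 0],
  [0.024, -0.053, 0],
  [0.024, -0.053, 0],
  [0.024, -0.053, 0],
], turn=[10, 10, 10, 0, 0, 0, 0, 0])

```text
time: 3.3
tool_pos: [0.56, -0.2356, 0.2465]
tool_rot: [0.0, -0.088, 0.996, -0.0]
contact_force: [0.7, -0.1, 1.5]
gripper_width: 0.998
grasp_force: 0.0
```

Emit:
play_rows([
  [0.024, -0.053, 0],
  [0, 0, 0],
  [0, 0, 0],
], turn=[0, 0, 0])

```text
time: 3.68
tool_pos: [0.5832, -0.2865, 0.246]
tool_rot: [-0.0, -0.088, 0.996, 0.0]
contact_force: [0.2, -0.1, -0.1]
gripper_width: 0.998
grasp_force: 0.0
```

Run:
```python
from h import *
s=state();print(s["time"],s["tool_pos"],s["joint_pos"]);f=save("wrist","w1")
for t in trace("wrist","beaker_center")[:2]:
    r=t["region"].astype(np.uint8);ys,xs=np.nonzero(r)
    print(t["p"],t["location"],xs.min(),xs.max(),ys.min(),ys.max(),at_z("wrist",t["location"],.06,s))
```

```text
3.675 [ 0.5832092  -0.28647488  0.24597072] [-5.71182958e-01  1.02762750e-01  1.53563476e+00  3.53383962e-04
  1.50418049e+00 -2.31869356e+00]
```

View pics/w1.png

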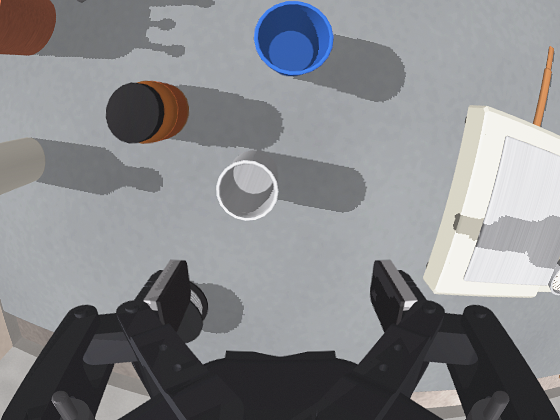

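The wrist picture shows the beaker's rim, a circle centred at about (247,190), clear of the jar (145,112) and tub (293,38).

Run:
```python
from h import *
s=state()
for p in[(247,190),(217,190),(278,190),(247,160),(247,220)]:print(at_z("wrist",p,.09,s).round(4))
print("pan corner",at_z("wrist",(512,137),.086,s))
```

```text
[ 0.5897 -0.3171  0.09  ]
[ 0.5947 -0.3458  0.09  ]
[ 0.5845 -0.2881  0.09  ]
[ 0.5611 -0.3216  0.09  ]
[ 0.6197 -0.3127  0.09  ]
pan corner [ 0.47603328 -0.04234906  0.086     ]
```

Emit:
play_rows([
  [0.007, -0.0305, 0],
  [0, 0, -0.05],
  [0, 0, -0.05],
  [0, 0, -0.05],
  [0, 0, -0.035],
  [0, 0, -0.02],
  [0, 0, 0],
  [0, 0, 0],
], turn=[0, 0, 0, 0, 0, 0, 0, 0])

```text
time: 4.78
tool_pos: [0.5917, -0.3177, 0.0438]
tool_rot: [0.001, -0.089, 0.996, -0.001]
contact_force: [0.9, -0.7, 0.3]
gripper_width: 1.001
grasp_force: 0.0
```

Emit:
play_rows([
  [0, 0, 0],
  [0, 0, 0],
  [0, 0, 0],
  [0, 0, 0],
  [0, 0, 0],
  [0, 0, 0],
  [0, 0, 0],
  [0, 0, 0],
], turn=[0, 0, 0, 0, 0, 0, 0, 0], hand=0.04)

```text
time: 5.78
tool_pos: [0.5915, -0.3178, 0.0435]
tool_rot: [0.001, -0.088, 0.996, -0.001]
contact_force: [-0.4, 1.1, 5.6]
gripper_width: 0.655
grasp_force: 64.7
```

Emit:
play_rows([
  [0, 0, 0.02],
  [0, 0, 0.05],
  [0, 0, 0.05],
  [0, 0, 0.03],
  [-0.003, 0.04, 0],
  [-0.004, 0.055, 0],
  [-0.004, 0.055, 0],
  [-0.004, 0.055, 0],
], turn=[0, 0, 0, 0, 0, 0, 0, 0])

```text
time: 6.78
tool_pos: [0.5747, -0.1106, 0.1917]
tool_rot: [-0.0, -0.088, 0.996, 0.0]
contact_force: [0.9, 0.2, -2.6]
gripper_width: 0.657
grasp_force: 65.0
```

Emit:
play_rows([
  [-0.004, 0.055, 0],
  [-0.0035, 0.055, 0],
  [-0.003, 0.042, 0],
  [0, 0, 0],
  [0, 0, 0],
  [0, 0, 0],
], turn=[0, 0, 0, 0, 0, 0])

```text
time: 7.52
tool_pos: [0.5649, 0.0387, 0.1915]
tool_rot: [-0.0, -0.088, 0.996, -0.0]
contact_force: [0.2, -0.7, -1.9]
gripper_width: 0.657
grasp_force: 65.3
```

Run:
```python
from h import *
s=state();print(s["time"],s["tool_pos"],s["contact_force"],s["ft_torque"]);f=save("wrist","w2");save("scene","s2")
for t in trace("wrist","pan")[:2]:
    print(t["p"],t["location"],t["region"].sum())
```

```text
7.525 [0.56491615 0.03869161 0.19145471] [ 0.17491611 -0.72873472 -1.86406595] [-0.02544226  0.00321447 -0.04814139]
0.87 [271.0, 161.6] 29352
0.27 [455.9, 269.2] 5850
```

View pics/w2.png

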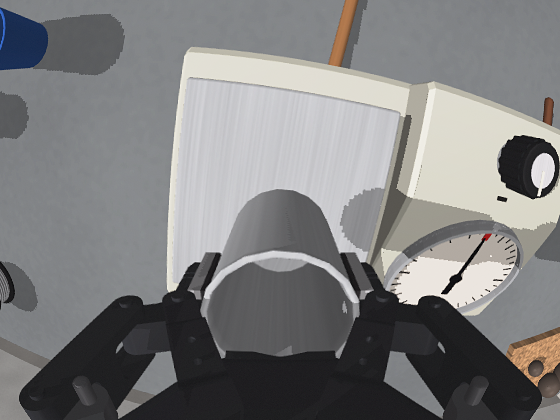

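The beaker hangs upright over the pan; robot-side pan corners are at (190,78) and (403,112), knob at (528,165), dial at (455,270).

Emit:
play_rows([
  [0, 0, -0.02],
  [0, 0, -0.02],
  [0, 0, -0.01],
  [0, 0, -0.005],
  [0, 0, -0.004],
  [0, 0, -0.002],
  [0, 0, 0],
  [0, 0, 0],
], turn=[0, 0, 0, 0, 0, 0, 0, 0])

```text
time: 8.68
tool_pos: [0.5652, 0.0398, 0.1308]
tool_rot: [0.0, -0.088, 0.996, -0.0]
contact_force: [0.3, 1.1, -1.7]
gripper_width: 0.658
grasp_force: 65.3
```

Emit:
play_rows([
  [0, 0, -0.001],
  [0, 0, -0.001],
  [0, 0, -0.001],
  [0, 0, 0],
  [0, 0, 0],
], turn=[0, 0, 0, 0, 0])

```text
time: 9.3
tool_pos: [0.5651, 0.0398, 0.1277]
tool_rot: [0.0, -0.088, 0.996, -0.0]
contact_force: [0.1, -0.5, -1.1]
gripper_width: 0.659
grasp_force: 65.4
```

Emit:
play_rows([
  [0, 0, -0.001],
  [0, 0, 0],
  [0, 0, 0],
], turn=[0, 0, 0])

```text
time: 9.68
tool_pos: [0.5651, 0.0398, 0.1266]
tool_rot: [0.0, -0.088, 0.996, -0.0]
contact_force: [0.2, -0.4, 0.2]
gripper_width: 0.657
grasp_force: 65.5
```

Emit:
play_rows([
  [0, 0, 0],
  [0, 0, 0],
  [0, 0, 0],
  [0, 0, 0],
  [0, 0, 0],
  [0, 0, 0],
  [0, 0, 0],
  [0, 0, 0],
], turn=[0, 0, 0, 0, 0, 0, 0, 0], hand=0.0854)

```text
time: 10.68
tool_pos: [0.5649, 0.0398, 0.1263]
tool_rot: [-0.0, -0.088, 0.996, 0.0]
contact_force: [0.8, -1.2, 0.4]
gripper_width: 0.999
grasp_force: 0.0
```

Emit:
play_rows([
  [0, 0, 0.02],
  [0, 0, 0.04],
  [0, 0, 0.05],
  [0, 0, 0.04],
  [0, 0, 0],
  [0, 0, 0],
  [0, 0, 0],
], turn=[0, 0, 0, 0, 0, 0, 0])

```text
time: 11.55
tool_pos: [0.5641, 0.0399, 0.2748]
tool_rot: [-0.001, -0.088, 0.996, 0.0]
contact_force: [0.2, 0.1, -0.2]
gripper_width: 1.0
grasp_force: 0.0
```

Run:
```python
from h import *
s=state();print(s["time"],s["tool_pos"],s["contact_force"]);w=save("wrist","w3")
for n in("top","scene"):
  f=save(n,n+"3")
  for t in trace(n,"zero_knob")[:1]:print(n,"knob",t["location"],at_z(n,t["location"],.135))
  for t in trace(n,"zero_mark")[:1]:print(n,"mark",t["location"],t["region"].sum())
a=cv2.imread("pics/top3.png")[140:290,100:320]
cv2.imwrite("pics/c3.png",np.hstack([cv2.resize(a,(440,300)),cv2.resize(cv2.imread("pics/w3.png"),(400,300))[:, :360]]))
```

```text
11.55 [0.56409877 0.03989183 0.27481289] [ 0.15821657  0.10613186 -0.19724841]
top knob [171.7, 246.0] [0.48499394 0.22990957 0.135     ]
top mark [169.7, 201.3] 1300
scene knob [354.5, 272.5] [0.48921993 0.23534975 0.135     ]
scene mark [310.6, 318.2] 3146
```

View pics/c3.png

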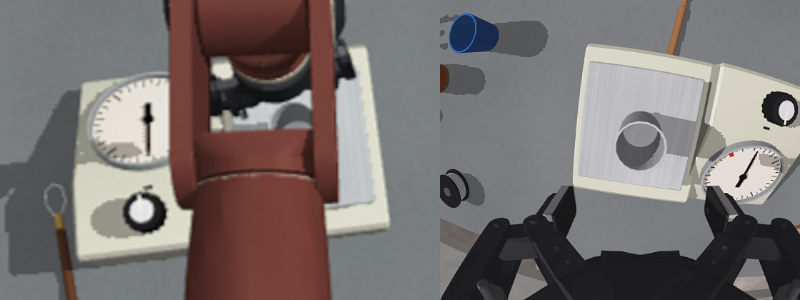

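The beaker stands upright near the pan's middle; the disc has turned and the red mark lies counter-clockwise of the pointer (wrist crop: mark at (732,155), pointer tip (752,150)). Now the dial geometry and the angle.

```bash
cat >> h.py <<'E'
C=None
def dialR(yaw):
    x=np.array([np.cos(yaw),np.sin(yaw),0]);z=np.array([0,0,1.]);s=np.deg2rad(25)
    n=np.cos(s)*z+np.sin(s)*x; up=-(np.cos(s)*x-np.sin(s)*z); right=np.cross(up,n)
    return np.stack([right,up,n],1)
def proj(cam,X,st=None):
    c=camera_info(cam);K=np.array(c["camera_matrix"])
    if cam!="wrist":
        p=(X-np.array(c["origin"]))@rot(c["attitude"]); q=p[...,:2]/p[...,2:]
    else:
        M=np.array(c["mount"]);Rt=rot(st["tool_rot"]);o=np.array(st["tool_pos"])+Rt@M[:3,3]
        p=(X-o)@(Rt@M[:3,:3]);r=np.linalg.norm(p[...,:2],axis=-1,keepdims=True);q=p[...,:2]/r*np.arctan2(r,p[...,2:])
    return q*[K[0,0],K[1,1]]+[K[0,2],K[1,2]]
def unwrap(f,cam,c,yaw,st=None,h=.08,n=300):
    g=np.linspace(-h,h,n);U,V=np.meshgrid(g,-g)
    X=c+np.stack([U,V,0*U],-1)@dialR(yaw).T
    m=proj(cam,X,st).astype(np.float32)
    return cv2.remap(np.ascontiguousarray(f),m[...,0],m[...,1],cv2.INTER_LINEAR)
E
cat > m.py <<'E'
from h import *
oo=[]
for c,p in(("top",(173,201)),("scene",(309,318))):
    o,d=ray(c,p);oo.append((o,d/np.linalg.norm(d)))
A=sum(np.eye(3)-np.outer(d,d) for o,d in oo);b=sum((np.eye(3)-np.outer(d,d))@o for o,d in oo)
c=np.linalg.solve(A,b);print("dial tri",c,[np.linalg.norm(np.cross(c-o,d)) for o,d in oo])
s=state()
f=cv2.imread("pics/w3.png")
k=trace("wrist","zero_knob");print("knob w",at_z("wrist",k[0]["location"],.13,s))
t=trace("wrist","zero_mark");print("disc loc",t[0]["location"],proj("wrist",c,s))
yaw=np.deg2rad(2)
im=[unwrap(f,"wrist",c,yaw,s,n=380),unwrap(cv2.imread("pics/scene3.png"),"scene",c,yaw,n=380)]
im=np.hstack(im);cv2.imwrite("pics/u3.png",im)
E
python3 m.py
```

```text
dial tri [0.6142336  0.23813894 0.06402192] [np.float64(0.0010834975866188304), np.float64(0.0010834975866188083)]
knob w [0.48738706 0.22671582 0.13      ]
disc loc [429.1, 239.1] [426.51764123 243.41977653]
```

View pics/u3.png

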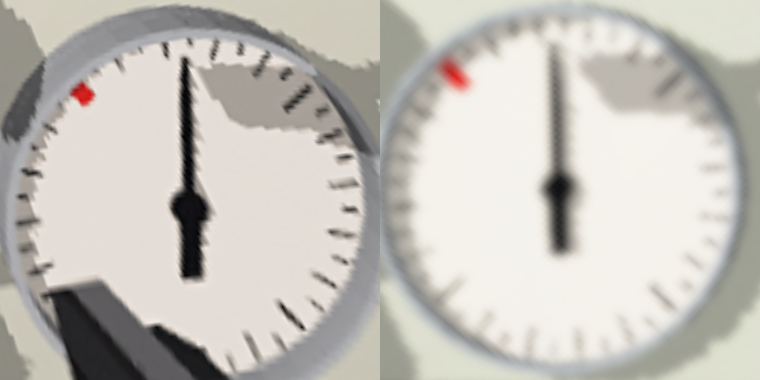

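The mark is about 0.71 rad counter-clockwise of the pointer (scene: hub (559,190), tip (555,45), mark (457,75)), so the knob needs about +1.42 rad = 81°.

Emit:
play_rows([
  [-0.019, 0.047, 0],
  [-0.019, 0.047, 0],
  [-0.019, 0.047, 0],
  [-0.02, 0.0465, 0],
  [0, 0, -0.03],
  [0, 0, -0.03],
  [0, 0, 0],
  [0, 0, 0],
], turn=[-10, -10, -10, -10, 0, 0, 0, 0])

```text
time: 13.0
tool_pos: [0.4885, 0.2274, 0.2176]
tool_rot: [0.001, 0.258, 0.966, 0.0]
contact_force: [0.1, -0.6, -0.4]
gripper_width: 1.002
grasp_force: 0.0
```

Run:
```python
from h import *
s=state();print(s["time"],s["tool_pos"]);f=save("wrist","w4")
for t in trace("wrist","zero_knob")[:2]:
    r=t["region"].astype(np.uint8);print(t["p"],t["location"],r.sum(),at_z("wrist",t["location"],.135,s))
g=cv2.cvtColor(f,cv2.COLOR_RGB2HSV)
m=((g[...,2]>190)).astype(np.uint8)&cv2.dilate(r,np.ones((5,5)))
ys,xs=np.nonzero(m);print(len(xs),xs.mean() if len(xs) else 0,ys.mean() if len(xs) else 0)
if len(xs): print(at_z("wrist",(xs.mean(),ys.mean()),.142,s))
```

```text
13.0 [0.48847177 0.22740028 0.2176294 ]
0.59 [283.0, 207.3] 3425 [0.48536212 0.2307083  0.135     ]
1461 279.75770020533884 211.98562628336757
[0.48529992 0.22803513 0.142     ]
```

View pics/w4.png

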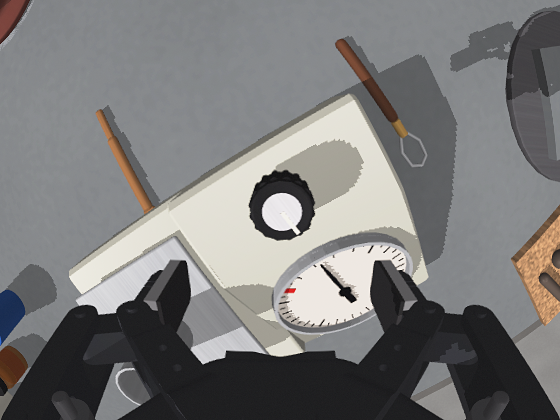

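The knob's white cap is at (280,212), i.e. (0.4855, 0.228), between the fingers; nothing is in the way below them.

Emit:
play_rows([
  [-0.0025, 0.0005, -0.03],
  [0, 0, -0.03],
  [0, 0, -0.025],
  [0, 0, -0.015],
  [0, 0, -0.008],
  [0, 0, 0],
  [0, 0, 0],
], turn=[0, 0, 0, 0, 0, 0, 0])

```text
time: 13.98
tool_pos: [0.4862, 0.2281, 0.1096]
tool_rot: [0.001, 0.258, 0.966, 0.001]
contact_force: [0.3, -0.2, -0.7]
gripper_width: 0.999
grasp_force: 0.0
```

Emit:
play_rows([
  [0, 0, 0],
  [0, 0, 0],
  [0, 0, 0],
  [0, 0, 0],
  [0, 0, 0],
  [0, 0, 0],
  [0, 0, 0],
], turn=[0, 0, 0, 0, 0, 0, 0], hand=0.03)

```text
time: 14.85
tool_pos: [0.4868, 0.2297, 0.1099]
tool_rot: [0.001, 0.258, 0.966, 0.003]
contact_force: [2.7, 6.2, 1.7]
gripper_width: 0.519
grasp_force: 62.0
```

Gripped (44 mm). Turn 81°.

Emit:
play_rows([
  [0.0005, 0.0015, 0],
  [0, 0, 0],
  [0, 0, 0],
  [0, 0, 0],
  [0, 0, 0],
  [0, 0, 0],
  [0, 0, 0],
  [0, 0, 0],
], turn=[4, 8, 8, 8, 8, 8, 8, 8])

```text
time: 15.85
tool_pos: [0.4868, 0.2304, 0.1098]
tool_rot: [0.002, -0.262, 0.965, 0.001]
contact_force: [-0.4, 2.8, 3.7]
gripper_width: 0.526
grasp_force: 62.3
```

Emit:
play_rows([
  [0, 0, 0],
  [0, 0, 0],
  [0, 0, 0],
  [0, 0, 0],
  [0, 0, 0],
], turn=[8, 8, 5, 0, 0])

```text
time: 16.48
tool_pos: [0.4867, 0.2306, 0.1098]
tool_rot: [0.002, -0.431, 0.902, 0.001]
contact_force: [-0.8, 4.7, 5.3]
gripper_width: 0.522
grasp_force: 62.5
```

Run:
```python
from h import *
c=np.array([.6142,.2381,.064]);yaw=np.deg2rad(2);s=state()
a=unwrap(save("wrist","w5")[:,:,::-1],"wrist",c,yaw,s,n=380)
b=unwrap(save("scene","s5")[:,:,::-1],"scene",c,yaw,n=380)
cv2.imwrite("pics/u5.png",np.hstack([a,b]))
```

```text
(no output)
```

View pics/u5.png

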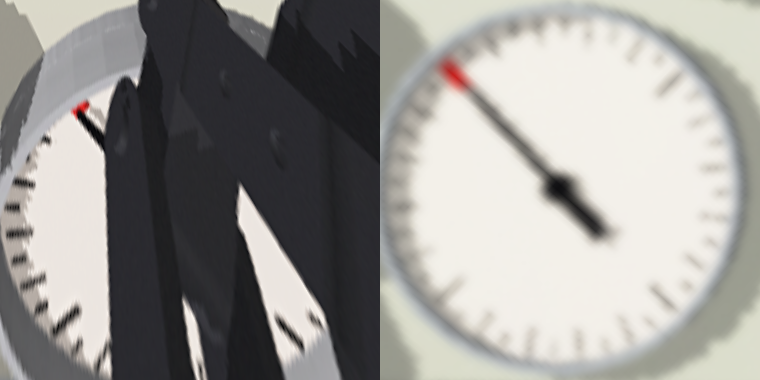

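The pointer runs straight onto the red mark at (455,75) with its hub at (559,187). Release and back off.

Emit:
play_rows([
  [0, 0, 0],
  [0, 0, 0],
  [0, 0, 0],
  [0, 0, 0],
  [0, 0, 0],
  [0, 0, 0],
  [0, 0, 0],
  [0, 0, 0],
], turn=[0, 0, 0, 0, 0, 0, 0, 0], hand=0.0854)

```text
time: 17.58
tool_pos: [0.4859, 0.2294, 0.1084]
tool_rot: [0.0, -0.432, 0.902, -0.0]
contact_force: [0.5, -0.5, -0.7]
gripper_width: 1.005
grasp_force: 0.0
```

Emit:
play_rows([
  [0, 0, 0.02],
  [0, 0, 0.04],
  [0, 0, 0.04],
  [0, 0, 0.04],
  [0, 0, 0],
  [0, 0, 0],
  [0, 0, 0],
  [0, 0, 0],
], turn=[0, 0, 0, 0, 0, 0, 0, 0])

```text
time: 18.58
tool_pos: [0.4853, 0.2292, 0.247]
tool_rot: [-0.001, -0.432, 0.902, 0.0]
contact_force: [0.5, -0.6, 0.4]
gripper_width: 1.005
grasp_force: 0.0
```

Run:
```python
from h import *
c=np.array([.6142,.2381,.064]);yaw=np.deg2rad(2);s=state()
f=save("wrist","w6")[:,:,::-1];sc=save("scene","s6")[:,:,::-1]
b=unwrap(sc,"scene",c,yaw,n=380);a=unwrap(f,"wrist",c,yaw,s,n=380)
x=cv2.resize(sc[140:380,180:420],(380,380)) 
cv2.imwrite("pics/u6.png",cv2.resize(np.hstack([x,b]),(760,380)))
```

```text
(no output)
```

View pics/u6.png

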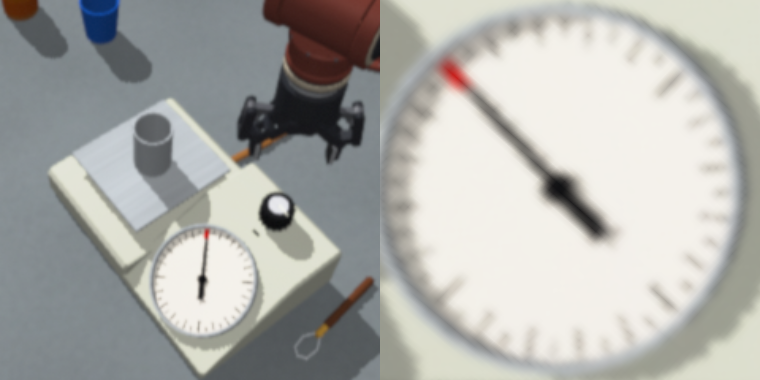

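The beaker stands upright mid-pan at (153,145). The pointer lies on the red mark at (455,75), and the gripper is clear of everything.

```bash
python3 -c "
from plant import *
print(job_done())"
```

```text
the job is handed in; nothing more can be done
None
```

The job is handed in, with no verdict returned: in the last picture the beaker stood upright on the middle of the pan, the pointer lay on the red zero mark, and the arm was clear of everything.

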